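Unstack the culture dishes onto their stations

ROBOT

A 6-joint arm with a two-finger parallel gripper is mounted at the origin on the work surface. World frame = base frame: x ahead of the robot, y to its left, z up, the work surface at z = 0. Lengths are in m, angles in rad, forces in N, time in s.
With the tool pointing down it reaches from about 0.25 to 0.725 m from the base axis. Payload 4 kg.
Tool frame: the origin (TCP) lies midway between the tips of the shut fingers; the grasp point (between the pads) lies 19 mm behind it; y points along the fingers, x is the direction in which the jaws open and shut, and the axes are right-handed (so a half turn about y gives the same grasp; the last joint's range is limited). The gripper opens to 85 mm and grips with 20 to 120 N. Pads are 22 mm wide; open, the fingers measure 114 mm over their backs; the gripper's body (76 mm by 85 mm) begins 54 mm behind the grasp point. The pads swing forward as they close: fully open they stand 13 mm farther back than shut.
Start: joints at [1.118, 0.241, 0.005, 1.335, 0, 1.571], TCP at [0.219, 0.45, 0.198] pointing down, gripper open.
Joint ranges: [-2.72, 2.72], [-1.05, 1.87], [-1.09, 1.28], [-1.99, 2.15], [-1.42, 1.44], [-3.14, 3.14]. Speed limits (rad/s): [2.79, 2.79, 3.14, 3.14, 3.14, 3.14].

INTERFACE

Orientations are given as a unit quaternion [x, y, z, w].
In Python, from workcell import manip, jaws, sense, read_camera, camera_model, order gives the robot as it stands. Calls block until the motion is done:
- manip.goto(position, orientation): joint-space move of the TCP to a pose.
- manip.move_linear(position, v=0.15, rotation=None, until_force=None): straight line of the TCP; rotation=None keeps the orientation; v is the mean speed in m/s. With until_force (N) it stops when the force on the tool has changed by that much, and returns True; else False.
- manip.move_joints(angles): joint-space move.
- jaws.gripper_to(opening, grasp_force=None): finger opening in m; grasp_force is the grip in N (None keeps the last); returns when the fingers have stopped.
- manip.pause(seconds).
- manip.inverse_kinematics(position, orientation): joint angles nearest the present ones, or None.
- sense(): the state.
- read_camera(name): name is "scene" or "top" or "wrist"; returns (picture, depth): 400x640x3 uint8, red, green, blue; 400x640 float32, m along the optical axis (not along the pixel's ray), 0 where there is no reading.
- camera_model(name): a dict with "vfov" (degrees; the focal length in pixels is half the picture's height over the tangent of half this angle, whatever the lens; pixels are square), "cx", "cy" (the principal point, pixels), "D" ([k1, k2, p1, p2, k3] as OpenCV has them; the pictures are not rectified), "R" (3x3) and "t" (3): a world point X has camera coordinates R X + t; the wrist camera has in their place "hand_eye" (4x4, takes a point from camera to tool coordinates, whose origin is the TCP and whose axes are the tool frame's). Camera axes: x right, y down, z forward; pixel columns grow to the right and rows downward; lengths in m; the calibration is good to about 2 mm. A picture is of the moment at which its call begins: read the wrist's pose just before it. camera_model takes no time and is no camera call.
A pose or a line that the arm cannot do raises manip.IKError and nothing moves.
- order.job_done(): hands the job in, once; it reports no verdict.
The state is a dict: "time_s": time; "joint_positions": joint angles; "dq": joint speeds; "joint_efforts": joint torques, N m; "eef_pos": TCP position; "orientation": TCP orientation; "force": force on the tool from outside, world axes, zero at the start; "moment": the same for the moment, N m; "opening": finger opening in m.
Only numpy, scipy, OpenCV 4.12 (cv2) and the standard library are available. Lean on these libraries where they do the work, as an engineer would, in place of code of your own. Each camera call takes 0.05 s, during which the arm holds its last target. There are 200 camera calls.

TASK

Take the two stacks of culture dishes apart and set each dish by itself, the right way up, centred on the marked ring of its own station: the red dish on the white light pad, the amber dish on the black round stage plate, the small green dish on the orange warming plate and the small violet dish on the teal cold block. Keep the dishes level and set them down gently rather than dropping them, and leave the blue tube rack and the steel mortar standing where they are.

Things in the scene. Friction and masses are not known exactly. Their poses are not given: they have to be found in the camera images.
- red_dish_mid (a point): closed round Petri dish, red lid with a thin pale rim, pale underside; 62 mm diameter, 15 mm high, about 35 g; one of the two large dishes, standing on the bench with a small dish on its lid at the start. The point is its centre, half-way up (7.5 mm above its underside); z is its upward axis
- amber_dish_mid (a point): closed round Petri dish, amber-yellow lid with a thin pale rim, pale underside; 62 mm diameter, 15 mm high, about 35 g; one of the two large dishes, standing on the bench with a small dish on its lid at the start. The point is its centre, half-way up (7.5 mm above its underside); z is its upward axis
- green_dish_mid (a point): closed round Petri dish, green lid with a thin pale rim, pale underside; 35 mm diameter, 12 mm high, about 18 g; one of the two small dishes, standing loose on the lid of one of the large dishes at the start. The point is its centre, half-way up (6 mm above its underside); z is its upward axis
- violet_dish_mid (a point): closed round Petri dish, violet lid with a thin pale rim, pale underside; 35 mm diameter, 12 mm high, about 18 g; one of the two small dishes, standing loose on the lid of one of the large dishes at the start. The point is its centre, half-way up (6 mm above its underside); z is its upward axis
- light_pad_top (a point): light pad: flat square pad 88 x 88 mm, 10 mm high, white top in a grey frame with a thin grey ring of 71 mm diameter marked on it; place of the red dish. The point is the centre of its flat top, where the dish belongs; z is up. Fixed to the bench, turned a little about the vertical
- stage_plate_top (a point): microscope stage plate: flat black disc of 92 mm diameter, 8 mm high, with a thin white ring of 71 mm diameter marked on it; place of the amber dish. The point is the centre of its flat top, where the dish belongs; z is up. Fixed to the bench, turned a little about the vertical
- warm_plate_top (a point): warming plate: flat orange square block 84 x 84 mm, 22 mm high, with a thin black ring of 44 mm diameter marked on it; place of the green dish. The point is the centre of its flat top, where the dish belongs; z is up. Fixed to the bench, turned a little about the vertical
- cold_block_top (a point): cold block: flat teal square block 84 x 84 mm, 28 mm high, metal-ribbed sides, with a thin white ring of 44 mm diameter marked on it; place of the violet dish. The point is the centre of its flat top, where the dish belongs; z is up. Fixed to the bench, turned a little about the vertical
- tube_rack_mid (a point): blue tube rack, a loose box 60 mm (its x) by 110 mm (its y), 45 mm high, with rows of dark holes in its top; a bystander to leave alone. The point is its centre, 22.5 mm above its underside
- mortar_mid (a point): steel mortar with its pestle, a loose upright round piece of 56 mm largest diameter, 70 mm high; a bystander to leave alone. The point is on its axis, 35 mm above its underside

How it is judged:
By the outcome, as a careful person would: the job done as asked, in the order asked, and still so for the second after the job is handed in, with the robot touching nothing.
It also fails if it takes over 120 s, if anything falls off the work surface, if the arm or the gripper's body presses on something with over 40 N, if the wrist force passes 120 N, or if a joint passes its speed limit or range.

## Working session

There is one attempt and no reset: what is moved stays moved. The work goes in short steps, each a Python script; the robot and the scene stay as the last script left them, time stands still between calls to the robot, and variables do not carry over. Pictures are saved under pics/ and viewed, about 12 in all and at most 16, crops included, and the job is handed in when it is done.

```bash
ls; mkdir -p pics; python3 - <<'E'
from workcell import *
import cv2,numpy as np
for n in("top","scene","wrist"):
    p,d=read_camera(n); cv2.imwrite(f"pics/{n}0.png",p[:,:,::-1]); np.savez(f"{n}0.npz",p=p,d=d)
    print(n,camera_model(n))
print(sense())
E
```

```text
pics
top {'vfov': 43.09506241503151, 'cx': 318.0813375303363, 'cy': 199.90478699327338, 'D': array([-0.02982328,  0.        ,  0.        ,  0.        ,  0.        ]), 'R': array([[-0.02647561, -0.99917525, -0.03078738],
       [-0.98328459,  0.03157977, -0.17931573],
       [ 0.18014009,  0.02552527, -0.98330972]]), 't': array([-0.01827897,  0.54130573,  1.23740544])}
scene {'vfov': 42.76937249906508, 'cx': 320.20037574429523, 'cy': 199.34306641869244, 'D': array([-0.12524148,  0.        ,  0.        ,  0.        ,  0.        ]), 'R': array([[-0.54464666,  0.83860536,  0.0100532 ],
       [ 0.65925214,  0.43551076, -0.61295758],
       [-0.51840778, -0.3272177 , -0.79005186]]), 't': array([ 0.32781361, -0.31006799,  1.76175312])}
wrist {'vfov': 68.63060642498473, 'cx': 321.25500632816755, 'cy': 197.67533184709822, 'D': array([-0.0231009,  0.       ,  0.       ,  0.       ,  0.       ]), 'hand_eye': array([[ 9.99999368e-01, -5.64901948e-04, -9.72478876e-04,
         4.12133728e-04],
       [ 7.34564411e-04, -3.26699350e-01,  9.45128031e-01,
        -1.75217088e-01],
       [-8.51612882e-04, -9.45128148e-01, -3.26698728e-01,
         8.53344823e-02],
       [ 0.00000000e+00,  0.00000000e+00,  0.00000000e+00,
         1.00000000e+00]])}
{'time_s': 0.15, 'joint_positions': array([ 1.11802608e+00,  2.41214884e-01,  4.04620896e-03,  1.33521338e+00,
       -2.77123478e-06,  1.57080026e+00]), 'dq': array([ 0.00157446, -0.00311564,  0.00503175,  0.00038719,  0.00012443,
        0.00059061]), 'joint_efforts': array([-1.83136140e-04, -3.72635400e+01,  2.52638537e+01,  1.23923627e-02,
       -3.34306696e-05,  9.83854875e-06]), 'eef_pos': array([0.21849767, 0.44914136, 0.1973348 ]), 'orientation': array([ 0.59976897,  0.37453782, -0.37548737, -0.59917263]), 'force': array([0.32476292, 0.70187966, 0.3241656 ]), 'moment': array([0.04279771, 0.00165766, 0.03083402]), 'opening': 0.08552197614380766}
```

View pics/top0.png

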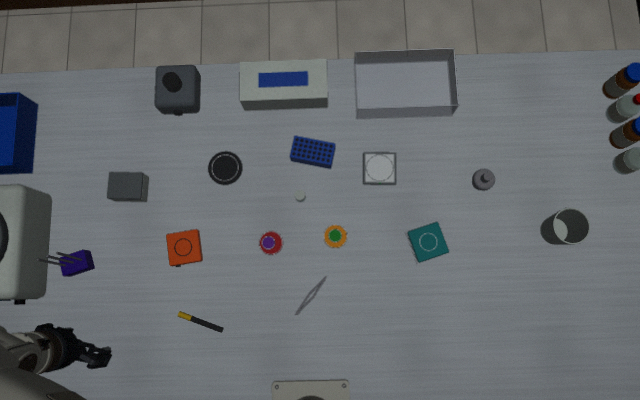

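View pics/scene0.png

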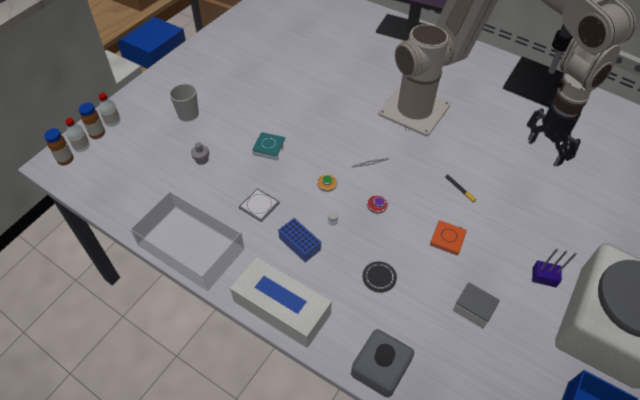

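```bash
cat > h.py <<'E'
from workcell import *
import cv2,numpy as np,time
from scipy.spatial.transform import Rotation as Rn
def quat(a):
    x=np.array([np.cos(a),np.sin(a),0]);y=np.array([0,0,-1.]);return Rn.from_matrix(np.c_[x,y,np.cross(x,y)]).as_quat()
def cam(n,s=None):
    """K,D, R(cam->world), origin"""
    m=camera_model(n);f=200/np.tan(np.radians(m['vfov']/2))
    K=np.array([[f,0,m['cx']],[0,f,m['cy']],[0,0,1]])
    if n=='wrist':
        T=np.eye(4);T[:3,:3]=Rn.from_quat(s['orientation']).as_matrix();T[:3,3]=s['eef_pos'];T=T@m['hand_eye'];return K,m['D'],T[:3,:3],T[:3,3]
    return K,m['D'],m['R'].T,-m['R'].T@m['t']
def onplane(c,px,z):
    K,D,R,o=c
    u=cv2.undistortPoints(np.float64(px).reshape(-1,1,2),K,D).reshape(-1,2)
    r=np.c_[u,np.ones(len(u))]@R.T
    return (o+r*((z-o[2])/r[:,2])[:,None])[:,:2]
def topix(c,X):
    K,D,R,o=c
    return cv2.projectPoints(np.float64(X).reshape(-1,1,3),cv2.Rodrigues(R.T)[0],-R.T@o,K,D)[0].reshape(-1,2)
def look(name):
    s=sense();p,d=read_camera('wrist');cv2.imwrite(f"pics/{name}.png",p[:,:,::-1])
    np.savez(f"{name}.npz",p=p,d=d,eef_pos=s['eef_pos'],orientation=s['orientation']);return p,d,s
E
python3 - <<'E'
from h import *
c=cam('top')
for n,px,z in [('vio',(270,243),.027),('grn',(335,236),.027),('warm',(183,247),.022),('cold',(428,242),.028),('stage',(225,168),.008),('light',(379,168),.01),('rack',(313,150),.045),('mortar',(484,180),.07),('white',(300,196),.02)]: print(n,onplane(c,[px],z)[0].round(3))
s=sense();M=Rn.from_quat(s['orientation']).as_matrix();print(M.round(2))
for a in np.radians(np.arange(-180,181,30)):
    for xy in [(.42,.1),(.42,-.3),(.6,.28)]:
        try:j=manip.inverse_kinematics([*xy,.12],quat(a))
        except Exception as e:j=None
        print(round(np.degrees(a)),xy,None if j is None else np.round(j,2))
E
```

```text
vio [0.437 0.092]
grn [ 0.45  -0.074]
warm [0.433 0.318]
cold [ 0.427 -0.309]
stage [0.643 0.213]
light [ 0.628 -0.196]
rack [ 0.673 -0.024]
mortar [ 0.574 -0.45 ]
white [0.558 0.013]
[[ 0.44 -0.   -0.9 ]
 [ 0.9  -0.    0.44]
 [-0.   -1.   -0.  ]]
-180 (0.42, 0.1) [ 0.23  0.16 -0.31  1.1   0.   -1.34]
-180 (0.42, -0.3) [-0.62  0.32 -0.1   1.15  0.   -2.19]
-180 (0.6, 0.28) [ 0.44  0.61  0.36  1.32  0.   -1.13]
-150 (0.42, 0.1) [ 0.23  0.16 -0.31  1.1   0.   -1.86]
-150 (0.42, -0.3) [-0.62  0.32 -0.1   1.15  0.   -2.71]
-150 (0.6, 0.28) [ 0.44  0.61  0.36  1.32  0.   -1.66]
-120 (0.42, 0.1) [ 0.23  0.16 -0.31  1.1   0.   -2.38]
-120 (0.42, -0.3) [-0.62  0.32 -0.1   1.15  0.    3.04]
-120 (0.6, 0.28) [ 0.44  0.61  0.36  1.32  0.   -2.18]
-90 (0.42, 0.1) [ 0.23  0.16 -0.31  1.1   0.   -2.91]
-90 (0.42, -0.3) [-0.62  0.32 -0.1   1.15  0.    2.52]
-90 (0.6, 0.28) [ 0.44  0.61  0.36  1.32  0.   -2.7 ]
-60 (0.42, 0.1) [ 0.23  0.16 -0.31  1.1   0.    2.85]
-60 (0.42, -0.3) [-0.62  0.32 -0.1   1.15  0.    2.  ]
-60 (0.6, 0.28) [0.44 0.61 0.36 1.32 0.   3.05]
-30 (0.42, 0.1) [ 0.23  0.16 -0.31
[... 524 characters left out ...]
.   -0.1 ]
60 (0.6, 0.28) [0.44 0.61 0.36 1.32 0.   0.96]
90 (0.42, 0.1) [ 0.23  0.16 -0.31  1.1   0.    0.23]
90 (0.42, -0.3) [-0.62  0.32 -0.1   1.15  0.   -0.62]
90 (0.6, 0.28) [0.44 0.61 0.36 1.32 0.   0.44]
120 (0.42, 0.1) [ 0.23  0.16 -0.31  1.1   0.   -0.29]
120 (0.42, -0.3) [-0.62  0.32 -0.1   1.15  0.   -1.14]
120 (0.6, 0.28) [ 0.44  0.61  0.36  1.32  0.   -0.09]
150 (0.42, 0.1) [ 0.23  0.16 -0.31  1.1   0.   -0.81]
150 (0.42, -0.3) [-0.62  0.32 -0.1   1.15  0.   -1.67]
150 (0.6, 0.28) [ 0.44  0.61  0.36  1.32  0.   -0.61]
180 (0.42, 0.1) [ 0.23  0.16 -0.31  1.1   0.   -1.34]
180 (0.42, -0.3) [-0.62  0.32 -0.1   1.15  0.   -2.19]
180 (0.6, 0.28) [ 0.44  0.61  0.36  1.32  0.   -1.13]
```

```bash
python3 - <<'E'
from h import *
q=quat(np.pi/2)
for n,x,y in [('warm',.433,.318),('stage',.643,.213),('vio',.437,.092),('grn',.45,-.074),('light',.628,-.196),('cold',.427,-.309)]:
    manip.goto([x,y,.13],q);manip.pause(.1);look(n)
print(sense()['time_s'],sense()['eef_pos'],sense()['force'])
rows=[]
im=[cv2.resize(cv2.imread(f"pics/{n}.png"),(400,250)) for n in('warm','cold','stage','light','vio','grn')]
cv2.imwrite('pics/m1.png',cv2.resize(np.vstack([np.hstack(im[0:2]),np.hstack(im[2:4]),np.hstack(im[4:6])]),(800,600) if 0 else (768,600)))
E
```

```text
6.4417 [ 0.42856262 -0.30851939  0.13002969] [ 0.55142644 -0.75217038 -0.43044832]
```

View pics/m1.png

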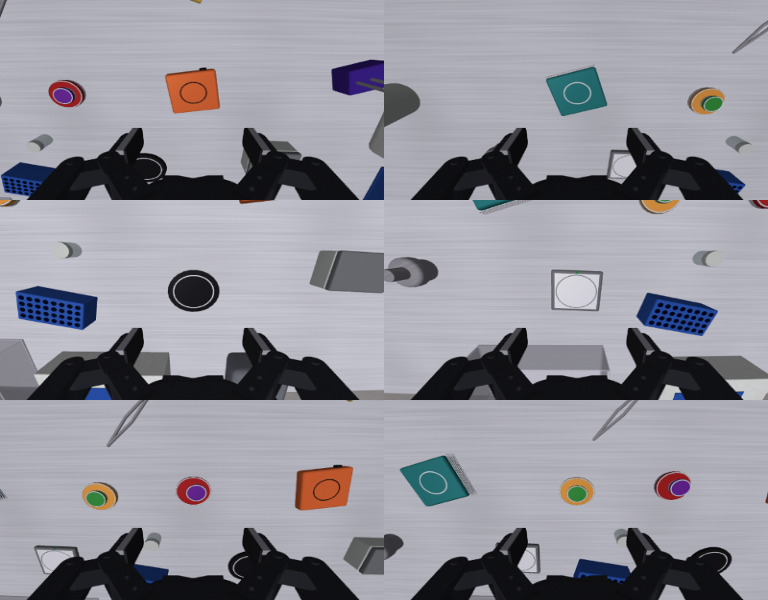

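```bash
cat >> h.py <<'E'
def load(n):
    s=np.load(n+'.npz');return s['p'],s['d'],dict(eef_pos=s['eef_pos'],orientation=s['orientation'])
def fitc(P):
    A=np.c_[2*P,np.ones(len(P))];v=np.linalg.lstsq(A,(P**2).sum(1),rcond=None)[0]
    return v[:2],np.sqrt(v[2]+v[:2]@v[:2])
def ring(n,xy,z,dia,dark):
    """marked ring: thin dark/bright line, points cast on the station's top plane"""
    p,d,s=load(n);c=cam('wrist',s);g=cv2.cvtColor(p,cv2.COLOR_RGB2GRAY)
    h=cv2.morphologyEx(g,cv2.MORPH_BLACKHAT if dark else cv2.MORPH_TOPHAT,np.ones((9,9)))
    v,u=np.nonzero(h>15);P=onplane(c,np.c_[u,v],z);xy=np.array(xy)
    for w in(.009,.006,.004,.0025,.002,.002):
        m=abs(np.linalg.norm(P-xy,axis=1)-dia/2)<w;xy,r=fitc(P[m])
    return xy,r*2,m.sum()
HUE=dict(red=(172,6),amber=(12,28),green=(45,80),violet=(125,155))
def dish(n,col,z,near=None):
    """lid disc by colour, hull cast on the lid's top plane"""
    p,d,s=load(n);c=cam('wrist',s);H=cv2.cvtColor(p,cv2.COLOR_RGB2HSV);lo,hi=HUE[col];h=H[...,0]
    m=((h>=lo)&(h<=hi) if lo<hi else (h>=lo)|(h<=hi))&(H[...,1]>110)&(H[...,2]>70)
    C=cv2.findContours(m.astype(np.uint8),0,cv2.CHAIN_APPROX_NONE)[0]
    best=None
    for k in C:
        if cv2.contourArea(k)<150: continue
        P=onplane(c,k.reshape(-1,2),z);e=fitc(P)
        dd=np.linalg.norm(e[0]-near)
        if best is None or dd<best[0]: best=(dd,*e,cv2.contourArea(k))
    return best[1:] if best else None
E
python3 - <<'E'
from h import *
print('warm',ring('warm',(.433,.318),.022,.044,True))
print('cold',ring('cold',(.427,-.309),.028,.044,False))
print('stage',ring('stage',(.643,.213),.008,.071,False))
print('light',ring('light',(.628,-.196),.010,.071,True))
V,G=np.array([.437,.092]),np.array([.45,-.074])
for n,c,z,q in [('vio','violet',.027,V),('vio','red',.015,V),('grn','green',.027,G),('grn','amber',.015,G),('light','green',.027,G)]:
    print(n,c,dish(n,c,z,q))
a=[]
for n in('vio','grn','light','cold'):
    p,d,s=load(n);t=dict(vio=(*V,.02),grn=(*G,.02),light=(.628,-.196,.01),cold=(.427,-.309,.03))[n]
    u,v=topix(cam('wrist',s),[t])[0].astype(int);a.append(cv2.resize(p[max(v-50,0):v+50,u-65:u+65,::-1],(390,300),interpolation=0))
cv2.imwrite('pics/m2.png',np.vstack([np.hstack(a[:2]),np.hstack(a[2:])]))
E
```

```text
warm (array([0.43238541, 0.32051052]), np.float64(0.043806588501792566), np.int64(364))
cold (array([ 0.42791029, -0.30753873]), np.float64(0.04382228368215901), np.int64(413))
stage (array([0.64416457, 0.21624583]), np.float64(0.07077962026544658), np.int64(690))
light (array([ 0.62857434, -0.19533812]), np.float64(0.0706877117899337), np.int64(472))
vio violet (array([0.43789719, 0.09896635]), np.float64(0.014420077598322237), 634.0)
vio red (array([0.43840048, 0.09404793]), np.float64(0.027793640551887686), 2191.5)
grn green (array([ 0.45106833, -0.07216513]), np.float64(0.014366611143672383), 628.5)
grn amber (array([ 0.45050982, -0.07281285]), np.float64(0.02779098168102573), 2195.0)
light green None
```

View pics/m2.png

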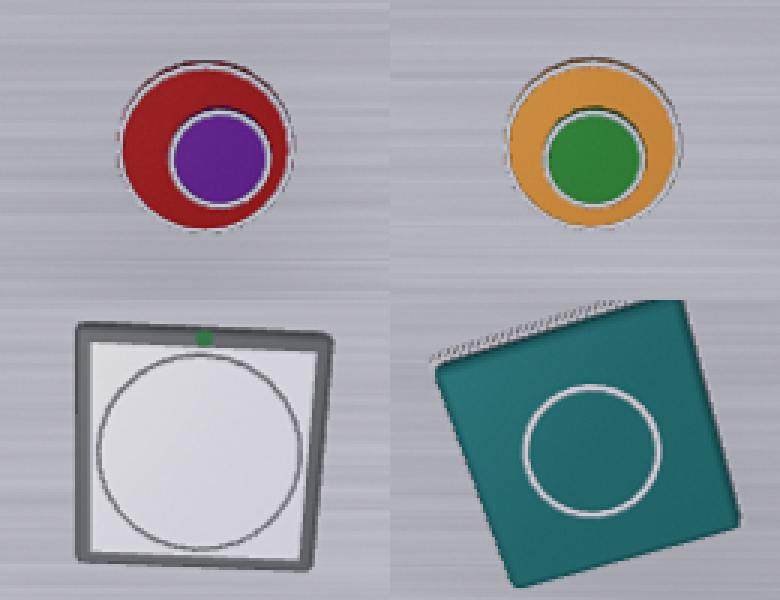

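```bash
cat >> h.py <<'E'
q=quat(np.pi/2)
def pick(xy,z,w):
    """z: TCP height for the grasp, w: dish diameter"""
    jaws.gripper_to(w+.016 if w<.05 else .078)
    manip.goto([*xy,z+.06],q);manip.move_linear([*xy,z+.015],v=.12)
    hit=manip.move_linear([*xy,z],v=.03,until_force=8)
    jaws.gripper_to(w-.012,grasp_force=25);manip.pause(.15);s=sense()
    print('grasp',hit,s['eef_pos'].round(4),'open',round(s['opening'],4),'F',s['force'].round(2))
    manip.move_linear([*xy,s['eef_pos'][2]+.008],v=.03);manip.move_linear([*xy,.13],v=.12)
    print('up open',round(sense()['opening'],4),'F',sense()['force'].round(2));return s['eef_pos'][2]
def place(xy,z,w,name,xy_look):
    """z: TCP height at which the dish should just stand"""
    manip.goto([*xy,.13],q);manip.move_linear([*xy,z+.01],v=.12);manip.pause(.15)
    hit=manip.move_linear([*xy,z-.002],v=.012,until_force=2.5);s=sense()
    print('down',hit,s['eef_pos'].round(4),'want z',round(z,4),'F',s['force'].round(2))
    jaws.gripper_to(w+.012);manip.pause(.1)
    manip.move_linear([*xy,z+.03],v=.08);manip.move_linear([*xy,.13],v=.15)
    manip.goto([*xy_look,.13],q);manip.pause(.1);look(name);print('t',sense()['time_s'])
E
python3 - <<'E'
from h import *
z=pick((.4379,.0990),.018,.035)
p,d,s=look('held_v')
place((.4279,-.3075),z-.015+.028,.035,'cold1',(.427,-.309))
print('ring',ring('cold1',(.4279,-.3075),.028,.044,False));print(dish('cold1','violet',.040,np.array([.428,-.308])))
a=[cv2.imread('pics/held_v.png')[150:400],cv2.imread('pics/cold1.png')[50:300]]
cv2.imwrite('pics/m3.png',np.vstack(a))
E
```

```text
grasp False [0.4379 0.099  0.018 ] open 0.0227 F [0.21 0.89 0.3 ]
up open 0.0232 F [-0.59 -0.25 -0.8 ]
down False [ 0.428  -0.3076  0.0291] want z 0.031 F [-1.29  1.08 -0.14]
t 17.3167
ring (array([ 0.42790815, -0.30755061]), np.float64(0.04380729349810594), np.int64(418))
None
```

View pics/m3.png

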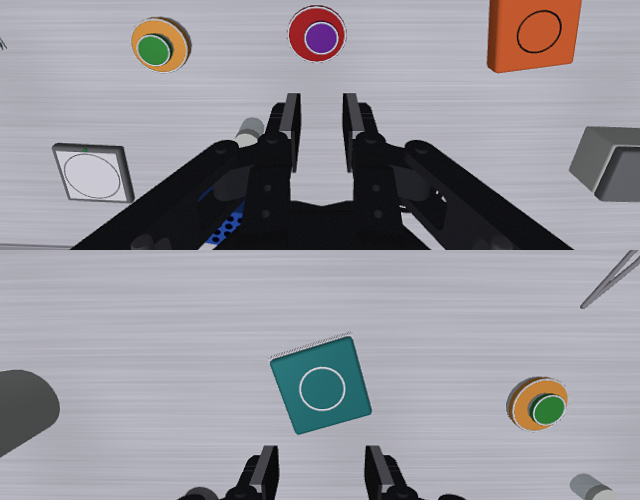

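```bash
python3 - <<'E'
from h import *
print(dish('held_v','violet',.027,np.array([.438,.099])),dish('held_v','red',.015,np.array([.438,.094])))
for n,t in [('vio',(.4379,.099,.027)),('held_v',(.4379,.099,.027)),('cold1',(.428,-.3075,.028)),('light',(.6286,-.1953,.01))]:
    p,d,s=load(n);c=cam('wrist',s);K,D,R,o=c
    u,v=topix(c,[t])[0];zc=d[int(v),int(u)];print(n,(u,v),'depth',zc,'pred',(R.T@(np.array(t)-o))[2])
    M=Rn.from_quat(s['orientation']).as_matrix()
    # finger tip: reading of depth -> tool frame for dark close pixels
    v,u=np.nonzero((d>0)&(d<.24)&(p.max(2)<90))
    un=cv2.undistortPoints(np.float64(np.c_[u,v]).reshape(-1,1,2),K,D).reshape(-1,2)
    X=(np.c_[un,np.ones(len(un))]*d[v,u][:,None])@R.T+o
    T=(X-s['eef_pos'])@M
    for sg in(-1,1):
        k=T[(T[:,0]*sg>0)&(abs(T[:,0])<.06)]; print('  tip tool y max',np.sort(k[:,1])[-5:].round(4), k[np.argmax(k[:,1])].round(4))
# top camera check
p,d=np.load('top0.npz')['p'],np.load('top0.npz')['d'];c=cam('top')
H=cv2.cvtColor(p,cv2.COLOR_RGB2HSV)
for n,lo,hi,z in(('violet',125,155,.027),('green',45,80,.027)):
    m=((H[...,0]>=lo)&(H[...,0]<=hi)&(H[...,1]>110)&(H[...,2]>60)); m[:220]=0;m[265:]=0;m[:,:250]=0;m[:,350:]=0
    v,u=np.nonzero(m);print(n,len(u),onplane(c,[[u.mean(),v.mean()]],z), d[int(v.mean()),int(u.mean())],(c[2].T@(np.r_[onplane(c,[[u.mean(),v.mean()]],z)[0],z]-c[3]))[2])
E
```

```text
(array([0.43784422, 0.09891456]), np.float64(0.014402718067154333), 634.0) (array([0.43834454, 0.09410336]), np.float64(0.02776581285737634), 2192.0)
vio (np.float64(326.83459344098276), np.float64(185.9434994414798)) depth 0.29176173 pred 0.29081360740283524
  tip tool y max [-0.0463 -0.0462 -0.046  -0.0455 -0.0453] [-0.0423 -0.0453 -0.0009]
  tip tool y max [-0.0472 -0.0472 -0.0471 -0.0468 -0.0468] [ 0.0435 -0.0468 -0.0061]
held_v (np.float64(320.8729929300119), np.float64(188.18359019273433)) depth 0.29041216 pred 0.29032677930881334
  tip tool y max [-0.0367 -0.0366 -0.0363 -0.0362 -0.0354] [-0.0155 -0.0354  0.0112]
  tip tool y max [-0.0352 -0.033  -0.0324 -0.0321 -0.0318] [ 0.0124 -0.0318 -0.0066]
cold1 (np.float64(321.84735241226497), np.float64(189.1947375720955)) depth 0.28989682 pred 0.28956579798237475
  tip tool y max [-0.0369 -0.0368 -0.0366 -0.0365 -0.036 ] [-0.0228 -0.036   0.0011]
  tip tool y max [-0.0356 -0.0356 -0.0355 -0.0354 -0.0347] [ 0.0245 -0.0347  0.0041]
light (np.float64(319.9925122876369), np.float64(183.49504632059322)) depth 0.30934027 pred 0.3077796055980675
  tip tool y max [-0.0459 -0.0459 -0.0459 -0.0458 -0.0457] [-0.0423 -0.0457 -0.0074]
  tip tool y max [-0.0474 -0.0473 -0.0468 -0.0464 -0.0463] [ 0.0434 -0.0463  0.0067]
violet 102 [[0.43884138 0.09677691]] 1.2993394 1.292379262039465
green 100 [[ 0.45221931 -0.07354272]] 1.2958155 1.290441710423442
```

```bash
python3 - <<'E'
from h import *
p,d,s=load('held_v');K,D,R,o=cam('wrist',s);M=Rn.from_quat(s['orientation']).as_matrix()
for u in (285,292,297):
  for v in range(238,300,6):
    un=cv2.undistortPoints(np.float64([[[u,v]]]),K,D).reshape(2);T=(R@np.r_[un,1]*d[v,u]+o-s['eef_pos'])@M
    print(u,v,p[v,u],round(float(d[v,u]),4),T.round(4))
E
```

```text
285 238 [177 176 186] 0.3387 [-0.0415  0.1297 -0.0696]
285 244 [177 176 186] 0.3409 [-0.0417  0.1293 -0.0771]
285 250 [174 173 183] 0.3439 [-0.0421  0.1298 -0.0853]
285 256 [73 73 78] 0.1416 [-0.0168 -0.0506  0.0122]
285 262 [68 68 73] 0.137 [-0.0163 -0.0556  0.0119]
285 268 [69 69 74] 0.1313 [-0.0156 -0.0614  0.0124]
285 274 [69 69 75] 0.1277 [-0.0151 -0.0654  0.0119]
285 280 [64 64 69] 0.1238 [-0.0146 -0.0696  0.0117]
285 286 [ 9 12 14] 0.1173 [-0.0138 -0.0759  0.0133]
285 292 [11 11 16] 0.1143 [-0.0135 -0.0792  0.0129]
285 298 [18 17 17] 0.1108 [-0.013  -0.0829  0.0129]
292 238 [174 174 184] 0.3384 [-0.0333  0.1294 -0.0694]
292 244 [65 65 70] 0.153 [-0.0146 -0.0385  0.0122]
292 250 [69 70 75] 0.1484 [-0.0141 -0.0436  0.0115]
292 256 [70 70 75] 0.1424 [-0.0135 -0.0499  0.0118]
292 262 [72 72 77] 0.1369 [-0.013  -0.0557  0.012 ]
292 268 [66 66 71] 0.1329 [-0.0126 -0.06    0.0115]
292 274 [7 6 9] 0.1276 [-0.0121 -0.0655  0.012 ]
292 280 [11 10 13] 0.1241 [-0.0117 -0.0693  0.0115]
292 286 [34 32 37] 0.1244 [-0.0117 -0.0699  0.0089]
292 292 [35 35 38] 0.1245 [-0.0118 -0.0706  0.0064]
292 298 [37 37 40] 0.1255 [-0.0119 -0.0707  0.0034]
297 238 [174 174 183] 0.34 [-0.0277  0.1308 -0.0701]
297 244 [6 7 9] 0.1537 [-0.0121 -0.0379  0.0119]
297 250 [15 15 15] 0.1492 [-0.0117 -0.0429  0.0112]
297 256 [11 11 14] 0.1413 [-0.011  -0.0508  0.0123]
297 262 [ 9 12 13] 0.1379 [-0.0107 -0.0547  0.0114]
297 268 [12 11 11] 0.1386 [-0.0108 -0.0551  0.0083]
297 274 [10  8 11] 0.1376 [-0.0107 -0.0569  0.0062]
297 280 [ 9 11 13] 0.1379 [-0.0107 -0.0576  0.0034]
297 286 [12 10 13] 0.1366 [-0.0106 -0.0595  0.0014]
297 292 [4 4 6] 0.1368 [-0.0107 -0.0604 -0.0013]
297 298 [7 6 8] 0.1375 [-0.0107 -0.0607 -0.0044]
```

```bash
python3 - <<'E'
from h import *
xy=(.36,-.15)
jaws.gripper_to(.035);manip.goto([*xy,.06],q)
for w in(.035,.062):
    jaws.gripper_to(w);manip.move_linear([*xy,.012],v=.1);manip.pause(.15)
    h=manip.move_linear([*xy,-.045],v=.025,until_force=4);s=sense();print(w,s['opening'],h,s['eef_pos'],s['force'],s['time_s'])
    manip.move_linear([*xy,.04],v=.1)
E
```

```text
0.035 0.03462973772532697 True [ 0.35993541 -0.14996519 -0.03420909] [-0.06164798 -0.158376    6.31361915] 21.0083
0.062 0.06214370203229877 True [ 0.36004737 -0.15003591 -0.03883176] [0.32504627 0.65373189 7.15693816] 24.6667
```

```bash
sed -i 's/manip.move_linear(\[\*xy,.13\],v=.12)$/manip.move_linear([*xy,.06],v=.15)/; s/manip.goto(\[\*xy,.13\],q);manip.move_linear(\[\*xy,z+.01\],v=.12)/manip.goto([*xy,.06],q);manip.move_linear([*xy,z+.01],v=.12)/' h.py; grep -n "\.06\]" h.py
python3 - <<'E'
from h import *
z=pick((.4379,.0990),-.0165,.035)
if sense()['opening']>.03:
    place((.4279,-.3075),z-.015+.028,.035,'cold2',(.427,-.309))
    print('ring',ring('cold2',(.4279,-.3075),.028,.044,False));print(dish('cold2','violet',.040,np.array([.428,-.308])))
else: look('cold2')
E
```

```text
54:    manip.goto([*xy,z+.06],q);manip.move_linear([*xy,z+.015],v=.12)
58:    manip.move_linear([*xy,s['eef_pos'][2]+.008],v=.03);manip.move_linear([*xy,.06],v=.15)
62:    manip.goto([*xy,.06],q);manip.move_linear([*xy,z+.01],v=.12);manip.pause(.15)
grasp False [ 0.4381  0.0991 -0.0162] open 0.0339 F [-0.35 -0.14  2.99]
up open 0.0336 F [-0.23  0.13  0.01]
down True [ 0.4277 -0.3074 -0.0032] want z -0.0032 F [0.39 0.42 3.59]
t 34.725
ring (array([ 0.42772797, -0.307591  ]), np.float64(0.04372650876413049), np.int64(432))
(array([ 0.42754146, -0.30691118]), np.float64(0.014453883372847101), 692.5)
```

View pics/cold2.png

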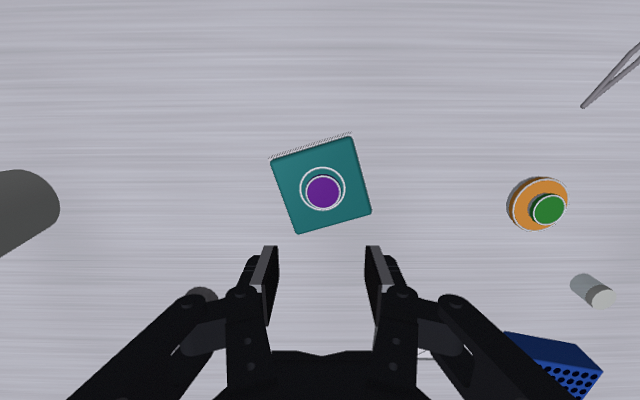

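```bash
python3 - <<'E'
from h import *
z=pick((.4511,-.0722),-.0155,.035)
assert sense()['opening']>.03
place((.4324,.3205),z-.015+.022,.035,'warm2',(.433,.318))
print('ring',ring('warm2',(.4324,.3205),.022,.044,True));print(dish('warm2','green',.034,np.array([.432,.32])))
V=np.array([.438,.094]);manip.goto([*V,.1],q);manip.pause(.1);look('red1');e=dish('red1','red',.015,V);print(e)
z=pick(e[0],-.0355,.062)
assert sense()['opening']>.055
place((.6286,-.1953),z+.010,.062,'light2',(.628,-.196))
print(dish('light2','red',.025,np.array([.6286,-.1953])),dish('light2','amber',.015,np.array([.45,-.073])))
a=[cv2.imread('pics/warm2.png')[50:300],cv2.imread('pics/light2.png')[50:300]]
cv2.imwrite('pics/m4.png',np.vstack(a))
E
```

```text
grasp False [ 0.4514 -0.0722 -0.0152] open 0.0334 F [-0.73  0.29  3.74]
up open 0.0336 F [-0.44 -0.18 -0.27]
down True [ 0.4322  0.3204 -0.0082] want z -0.0082 F [-0.04 -0.47  3.96]
t 43.7917
ring (array([0.4324538 , 0.32047502]), np.float64(0.043888667065400774), np.int64(368))
(array([0.43209696, 0.32082448]), np.float64(0.014369084244148964), 662.0)
(array([0.43830024, 0.09412678]), np.float64(0.027815376852361216), 2649.0)
grasp False [ 0.4386  0.0942 -0.0352] open 0.0609 F [-1.98 -0.08  3.28]
up open 0.0607 F [ 0.22 -0.28 -0.83]
down True [ 0.6284 -0.1952 -0.0251] want z -0.0252 F [1.   0.44 4.53]
t 53.7417
(array([ 0.62833131, -0.19481486]), np.float64(0.027789435837260394), 2334.5) (array([ 0.4651628, -0.0731176]), np.float64(0.01722767338585935), 916.0)
```

View pics/m4.png

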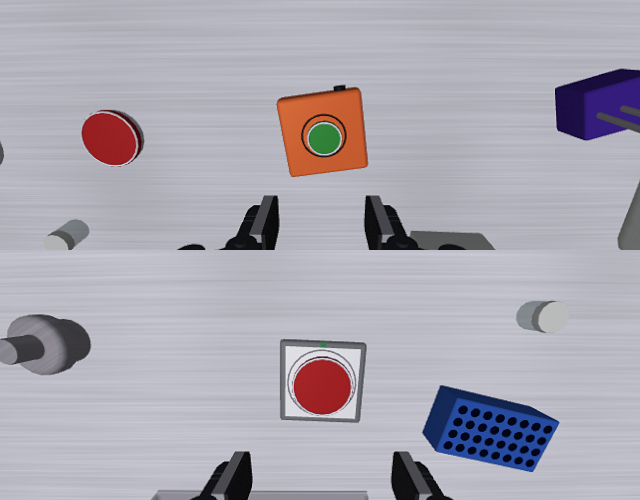

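All within 1 mm. Now the amber dish, then a final look at everything.

```bash
python3 - <<'E'
from h import *
G=np.array([.4505,-.0728]);manip.goto([*G,.1],q);manip.pause(.1);look('amb1');e=dish('amb1','amber',.015,G);print(e)
assert np.linalg.norm(e[0]-G)<.005
z=pick(e[0],-.0355,.062)
assert sense()['opening']>.055
place((.6442,.2162),z+.008,.062,'stage2',(.643,.213))
print(ring('stage2',(.6442,.2162),.008,.071,False),dish('stage2','amber',.023,np.array([.6442,.2162])))
manip.goto([.3,.1,.2],q);p,d=read_camera('top');cv2.imwrite('pics/top1.png',p[60:310,100:540,::-1])
p,d=read_camera('scene');cv2.imwrite('pics/end.png',np.vstack([cv2.imread('pics/top1.png'),p[110:310,130:570,::-1]]));print(sense()['time_s'],sense()['force'])
E
```

```text
(array([ 0.45051596, -0.07274452]), np.float64(0.027857161884843478), 2669.0)
grasp False [ 0.4508 -0.0728 -0.0352] open 0.0604 F [-1.48 -0.56  4.79]
up open 0.0613 F [-0.15  0.37  0.02]
down True [ 0.644   0.2162 -0.0271] want z -0.0272 F [-1.28 -0.58  4.14]
t 63.5083
(array([0.64380378, 0.21616195]), np.float64(0.0705317110218871), np.int64(588)) (array([0.64387093, 0.21655375]), np.float64(0.027830402548406557), 2308.0)
64.9833 [-0.65432179  0.11489916  0.19632579]
```

View pics/end.png

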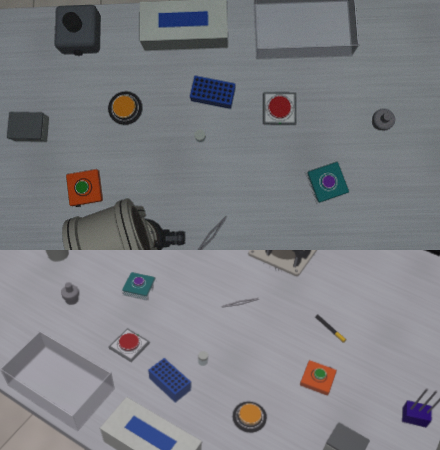

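The picture shows all four dishes on their own stations, with the rack (213,92) and mortar (383,120) where they were.

```bash
python3 -c "
from workcell import *
print(order.job_done())"
```

```text
the job is handed in; nothing more can be done
None
```

All four dishes are on their own stations, lid up, and the job was handed in at about 65 s of the 120 s allowed.

- **Centring:** the last wrist-camera checks put each dish within 1 mm of its ring centre: violet 0.7 mm, green 0.5 mm, red 0.6 mm and amber 0.4 mm. The red ring could not be measured again with the dish on it, so that figure uses the ring position found at the start.
- **Setting down:** each dish was lowered slowly until light contact, reading about 4 N, at the expected height, then released. The overall pictures at the end show the rack and mortar where they stood.
- **What disagreed:** the fingertips are really about 34 mm short of the stated TCP. My first grasp of the violet dish therefore closed on air above it, without disturbing it. I measured the offset with a light touch on the bench and corrected all later grasps for it.

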